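Set the height of a telescopic sign stand and close its cam lever

ROBOT

A 7-joint arm with a two-finger parallel gripper is mounted at the origin on a cart in front of the work surface, level with it; the furniture and walls round the work are solid. World frame = base frame: x ahead of the robot, y to its left, z up, the work surface at z = 0. Lengths are in mm, angles in rad, forces in N, time in s.
With the tool pointing down it reaches from about 350 to 775 mm from the base axis. Payload 3.1 kg.
Tool frame: the origin (TCP) lies on the centre line of the jaws, within the pads' length; the fingertips stand 14 mm ahead of it and the grasp point (between the pads) lies 5 mm behind it (r.tip_reach is the distance from the TCP to the fingertips, in mm); z points along the fingers, y is the line along which they close (so a half turn about z gives the same grasp; the last joint's range is limited). The gripper opens to 85 mm and grips with 20 to 120 N. Pads are 22 mm wide; open, the fingers measure 114 mm over their backs; the gripper's body (76 mm by 85 mm) begins 54 mm behind the grasp point. The pads swing forward as they close: fully open they stand 13 mm farther back than shut.
Start: joints at [-1.312, 0.311, 0.014, 1.512, -0.004, 1.319, -0.027], TCP at [162.93, 525.33, 207.404] pointing down, gripper open.
Joint ranges: [-2.7, 2.7], [-0.3, 1.91], [-1.27, 1.3], [0.12, 2.57], [-1.44, 4.58], [0.2, 2.03], [-3.05, 3.05]. Speed limits (rad/s): [2.79, 2.79, 3.14, 3.14, 3.14, 3.14, 3.14].

INTERFACE

Orientations are given as a unit quaternion [w, x, y, z].
In Python, from station import r gives the robot as it stands.
- The arm moves only by the tool send_rows, never from a script. Its argument "series" is a list of rows, each an object with "dp": the shift along the world's x, y, z in m, a list of three; "turn": the turn about the world's z in rad. A call has 1 to 5 rows; each row is the pose to reach, as a shift and turn from the pose commanded when the call began; what a row does not reach only later rows make up. A row lasts 1/8 s, in which the tool goes at most 62.5 mm and 10.7 degrees, less where a joint would pass 70% of its speed; a pose out of reach is approached as far as the arm can. A call with a gripper value outside its range is refused whole. "claw" is the closure, from 0 (fully open) to 1 (shut), set as the call begins (left out, the last holds). The fingers move at their own pace and stop on an object; "grip_force" is the grip in N (left out, the last holds). Time passes only in rows, so rows that repeat a pose let the fingers close. It gives the time, the measured TCP pose, the force, the opening and the grip force at its end, in the units of the state.
- r.sense(): the state, without advancing time (a new reading comes with each control period).
- r.snapshot(name): name is "scene" or "top" or "wrist"; returns a dict with "pixels" (384x512x3 uint8, red, green, blue), "range_z" (384x512 float32, mm along the optical axis (not along the pixel's ray), 0 where there is no reading), "mtx" (3x3 intrinsics, pixels), "dist" ([k1, k2, p1, p2, k3] as OpenCV has them; the pictures are not rectified), "extrinsics" (4x4, takes a point from camera to world coordinates); the wrist camera has in their place "T_tool_cam" (4x4, takes a point from camera to tool coordinates, whose origin is the TCP and whose axes are the flange's). Camera axes: x right, y down, z forward; pixel columns grow to the right and rows downward; lengths in mm; the calibration is good to about 2 mm. A picture is of the moment at which its call begins: read the wrist's pose just before it.
- r.hand_in(): hands the job in; it is judged then, once.
The state is a dict: "t": time; "joints": joint angles; "joint_velocities": joint speeds; "joint_efforts": joint torques, N m; "position": TCP position; "eef_rot": TCP orientation; "ft_force": force on the tool from outside, world axes, zero at the start; "wrist_torque": the same for the moment, N m; "opening": finger opening in mm; "finger_force": force on a finger pad.
Only numpy, scipy, OpenCV 4.12 (cv2) and the standard library are available. Lean on these libraries where they do the work, as an engineer would, in place of code of your own. Each camera call takes 0.05 s, during which the arm holds its last target. There are 200 camera calls.

TASK

Take hold of the upright knob of the sign stand's cam lever and raise the sliding leg by it until the round flange on the leg is level with the tip of the pointer on the gauge bar, with the lever still open. Then, holding the leg at that height, swing the lever fully closed against its keeper. Finish still holding leg and lever there (I tighten the screw afterwards, and until then the leg sinks if let go); leave the pointer as it is set and do not disturb the goods around the stand.

Things in the scene. Friction and masses are not known exactly. Their poses are not given: they have to be found in the camera images.
- stand: fixed sign stand on the table: dark wooden foot plate 150 x 150 x 12 mm carrying an upright steel tube (37 mm wide collar on top, at 94 mm height) in its middle and a flat upright gauge bar (16 x 8 mm, up to 206 mm high) 56 mm to its left (+y). Origin: centre of the underside of the foot plate; z up along the tube's axis; -x is the stand's front (towards the robot, within about half a radian). Everything below moves with it.
- mark (a point): tip of the small wedge-shaped pointer that is clamped on the gauge bar and points at the leg (-y); its height is the length mark. It stands 31 mm to the left (+y) of the tube's axis. The pointer itself stays where it is (136 to 196 mm high).
- index (a point): rim (left side, mid-thickness) of the round flange at the lower end of the leg's head, 52 mm wide and 6 mm thick: the edge to be brought level with the pointer's tip. The flange is fixed to the sliding leg; the head above it (32 mm wide, 22 mm high over the flange's mid-plane) carries the cam lever, and at the back (+x, 45 mm from the axis) a wooden sign frame 116 mm wide and 82 mm high, centred at flange height.
- leg (a joint): height of the sliding leg in the tube, m: 0 = bottom (flange at 105 mm), 0.09 = top stop; grows upward. The leg slides vertically, does not turn, weighs about 0.3 to 0.6 kg with all it carries and sinks down if let go (nothing locks it, not even the closed lever).
- lever (a joint): angle of the cam lever, rad: 0 = fully open, 1.1 = fully closed against the keeper (its stop, where the lever points to the stand's front, -x). It grows as the lever swings clockwise seen from above, about the vertical axis of the tube; it is held by friction (about 0.08 N m) and stays where it is left. Open, it points to the front right. The lever turns on the leg's head and rises and sinks with it; its arm lies 24 to 34 mm above the flange's mid-plane.
- knob (a point): point on the axis of the lever's upright round wooden knob, where to grip it: 62 mm from the tube's axis and 60 mm above the flange's mid-plane. The knob is 18 mm thick and goes from 34 to 84 mm above the flange's mid-plane, slightly wider (23 mm) in the top 10 mm; a vertical grip from above at any yaw is good. It does not turn on the lever.
- matchbox: bystander: matchbox 36 x 54 x 14 mm lying near the stand, origin under its centre
- soap: bystander: wrapped soap 51 x 75 x 25 mm lying near the stand, origin under its centre
- candle: bystander: candle in a tin 63 mm wide, 43 mm high, near the stand, origin under its centre
- tumbler: bystander: glass tumbler 69 mm wide, 100 mm high, standing behind the stand, origin under its centre

How it is judged (in metres and radians):
On the way:
1. the leg is held by the gripper with its flange level with the pointer (within 5 mm) while the lever is still open (below 0.45 rad) (z of index in the frame of mark between -0.005 and 0.005 m and value of joint lever below 0.45 rad and contact force between the fingers and stand above 1 N), for 0.2 s.
At the end, for the whole second after the job is handed in: the flange is level with the pointer's tip within 5 mm and at rest, the lever is closed (above 1.02 of 1.1 rad), and the fingers still hold it (over 1 N) (z of index in the frame of mark between -0.005 and 0.005 m and value of joint lever above 1.02 rad and contact force between the fingers and stand above 1 N and velocity of joint leg between -0.01 and 0.01 m/s); the arm keeps its last pose, push and grip.
It fails at once if the lever is swung towards closed (past 0.5 rad) while the flange is more than 10 mm off the pointer (value of joint lever above 0.5 rad and (z of index in the frame of mark below -0.01 m or z of index in the frame of mark above 0.01 m)).
It fails at once if the pointer is shifted by more than 6 mm (distance of mark from where it was at the start of the episode above 0.006 m).
It fails at once if a bystander is shifted by more than 30 mm or the tumbler tipped (distance of any of matchbox, soap, candle, tumbler from where it was at the start of the episode above 0.03 m or angle between tumbler's own z axis and vertical above 0.5 rad).
It also fails if it takes over 38 s, if anything falls off the work surface, if the arm or the gripper's body presses on something with over 40 N, if the wrist force passes 120 N, or if a joint passes its speed limit or range.

## Working session

There is one attempt and no reset: what is moved stays moved. The work goes in short steps, Python scripts to look and compute and a tool call to move; the robot and the scene stay as the last step left them, time stands still between calls to the robot, and variables do not carry over. Pictures are saved under pics/ and viewed, at most 10 in all, crops included, and the job is handed in when it is done.

Besides the shell and the picture viewer there is one more tool, called after "Call:" by a JSON object that holds its "fn" and its "kwargs". send_rows: Moves the arm, as the interface text tells. Its arguments: {"type":"object","properties":{"series":{"type":"array"},"claw":{"type":"number"},"grip_force":{"type":"number"}},"required":["series"]}

```bash
mkdir -p pics; cat > h.py <<'E'
import numpy as np,cv2
from station import r
def snap(n):
    s=r.sense(); d=r.snapshot(n); d['s']=s; np.save('last_%s.npy'%n,d,allow_pickle=True); return d
def load(n): return np.load('last_%s.npy'%n,allow_pickle=True).item()
def rays(d,uv):
    return cv2.undistortPoints(np.array(uv,float).reshape(-1,1,2),np.array(d['mtx'],float),np.array(d['dist'],float)).reshape(-1,2)
def cloud(d):
    H,W=d['range_z'].shape
    u,v=np.meshgrid(np.arange(W),np.arange(H)); n=rays(d,np.stack([u,v],-1).reshape(-1,2)).reshape(H,W,2)
    z=d['range_z'][...,None]; P=np.concatenate([n*z,z],-1); T=np.array(d['extrinsics'])
    return P@T[:3,:3].T+T[:3,3]
E
python3 - <<'E'
from h import *
a=snap('scene');b=snap('top')
im=np.concatenate([a['pixels'],b['pixels']],1)[...,::-1]
cv2.imwrite('pics/a.png',cv2.resize(a['pixels'][...,::-1],(800,600)));cv2.imwrite('pics/b.png',cv2.resize(b['pixels'][...,::-1],(800,600)))
print(np.round(a['extrinsics'],2),np.round(b['extrinsics'],2),a['mtx'],r.sense())
E
```

```text
[[-8.8000e-01 -3.7000e-01  3.1000e-01  2.6887e+02]
 [-4.8000e-01  6.8000e-01 -5.5000e-01  2.0686e+02]
 [-1.0000e-02 -6.3000e-01 -7.7000e-01  7.9160e+02]
 [ 0.0000e+00  0.0000e+00  0.0000e+00  1.0000e+00]] [[ 1.00000e-02 -9.90000e-01  1.70000e-01  3.71370e+02]
 [-1.00000e+00 -1.00000e-02 -1.00000e-02 -2.55260e+02]
 [ 1.00000e-02 -1.70000e-01 -9.90000e-01  1.18128e+03]
 [ 0.00000e+00  0.00000e+00  0.00000e+00  1.00000e+00]] [[376.37151704   0.         255.93210703]
 [  0.         376.37151704 189.35719511]
 [  0.           0.           1.        ]] {'t': 0.1, 'joints': array([-1.31170818,  0.31165115,  0.01399415,  1.51289651, -0.00441104,
        1.3192288 , -0.02718181]), 'joint_velocities': array([-0.00049829, -0.00368372, -0.00162042, -0.00176579, -0.00110922,
        0.00012679, -0.00161295]), 'joint_efforts': array([ 9.62531485e-04, -3.80854547e+01,  1.46745793e-01, -2.31242734e+01,
        1.23032561e-02,  8.19948240e-03,  2.30519066e-05]), 'position': array([162.72412162, 524.62799127, 206.42686388]), 'eef_rot': array([-1.21778697e-04,  1.49782773e-01,  9.88718343e-01, -1.06956014e-03]), 'ft_force': array([-0.24777097, -0.04106413, -0.40800283]), 'wrist_torque': array([-0.04982269,  0.00669149, -0.00823979]), 'finger_force': 0.0, 'opening': 85.39649435037104}
```

View pics/a.png

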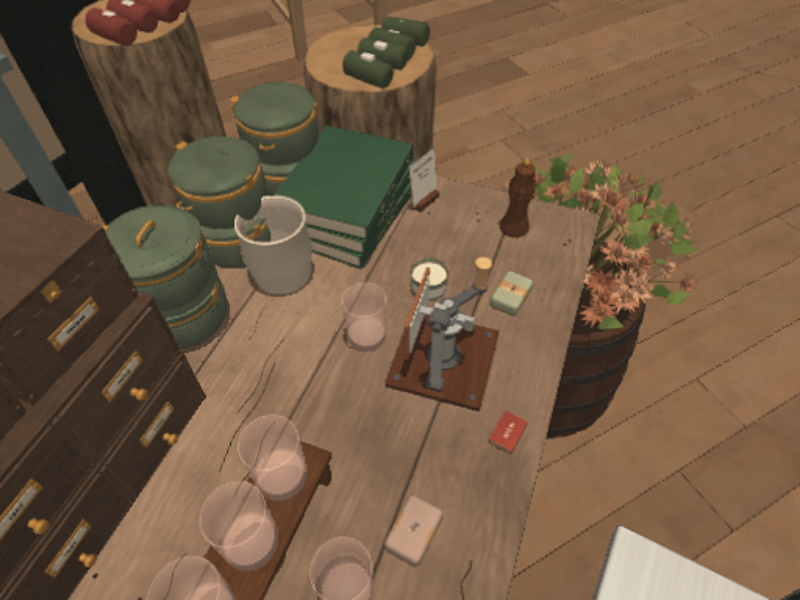

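View pics/b.png

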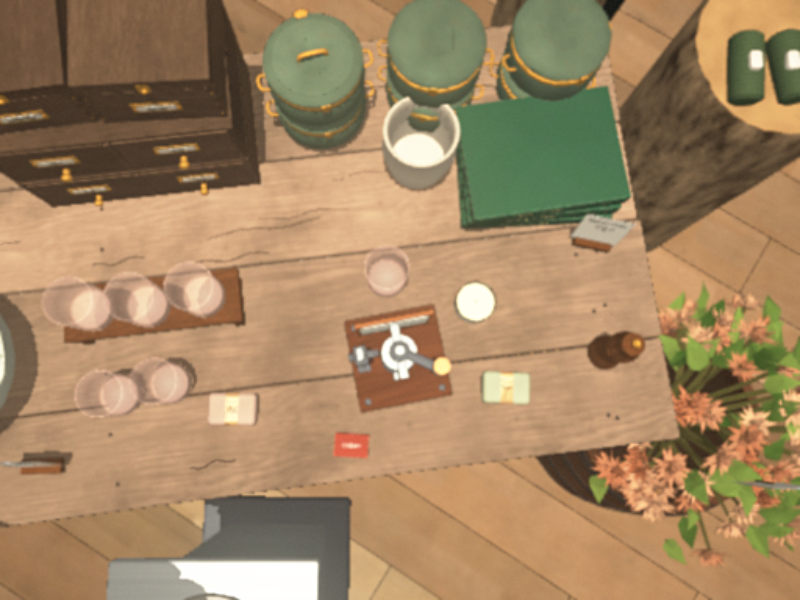

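Scene view: stand at about (445,350), knob top (483,264), candle (430,277), soap (512,292), matchbox (508,432). Top view: stand at (400,357), knob at (441,366), gauge bar at (358,355).

```bash
python3 - <<'E'
from h import *
a=load('scene');b=load('top')
A=cloud(a);B=cloud(b)
s=.64
c=a['pixels'][165:265,235:335][...,::-1]; c2=b['pixels'][185:275,210:310][...,::-1]
cv2.imwrite('pics/c.png',np.concatenate([cv2.resize(c,(400,400),interpolation=2),cv2.resize(c2,(400,360),interpolation=2)[:, :].copy() if 0 else cv2.resize(b['pixels'][180:280,205:305][...,::-1],(400,400),interpolation=2)],1))
# foot plate: points with z 8..16 near stand
for C,n in((A,'scene'),(B,'top')):
    P=C.reshape(-1,3)
    def at(u,v): return np.round(C[int(v*s),int(u*s)],1)
    pts=[(483,264),(437,310)] if n=='scene' else [(441,366),(400,350),(358,355),(387,290),(475,300)]
    print(n,[at(*p) for p in pts])
# plate by colour in top
Z=B[...,2]; hsv=cv2.cvtColor(b['pixels'],cv2.COLOR_RGB2HSV)
m=np.zeros(Z.shape,bool); m[190:268,215:295]=True
m&=(Z>6)&(Z<20)
print(m.sum())
Q=B[m][:,:2].astype(np.float32); print(cv2.minAreaRect(Q), np.median(Z[m]))
kn=np.zeros(Z.shape,bool); kn[225:243,273:291]=True
kn&=(Z>120); print('knob top',B[kn].mean(0),B[kn].min(0),B[kn].max(0))
E
```

```text
scene [array([ 437.4, -332.4,  189.4]), array([ 453.9, -218.8,  201.5])]
top [array([ 439.6, -335.6,  188.6]), array([ 463.8, -281.1,  148. ]), array([ 451.6, -223.2,  205.6]), array([ 561.1, -260.2,   92.7]), array([ 554.1, -402.1,   43. ])]
2442
((468.8353576660156, -281.4171142578125), (179.78053283691406, 203.2820281982422), 2.6328930854797363) 12.047056867188076
knob top [ 440.12634562 -331.06726642  195.99254601] [ 371.37464358 -346.77819145  132.4016259 ] [ 454.02975771 -255.25924931 1181.28396385]
```

View pics/c.png

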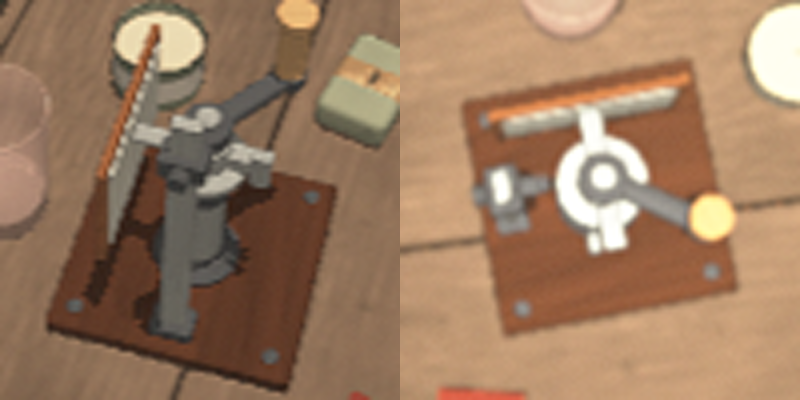

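The crop shows the plate corners (right half) at about (465,100), (690,60), (735,288), (505,333). The pointer tip is near (547,184), the knob at (712,217) and the hub at (605,178).

```bash
python3 - <<'E'
from h import *
b=load('top');B=cloud(b);a=load('scene');A=cloud(a)
T=np.array(b['extrinsics'])
def onz(x,y,z):
    n=rays(b,[(205+(x-400)/4-.4,180+y/4-.4)])[0]; d=T[:3,:3]@np.array([n[0],n[1],1]); return T[:3,3]+d*(z-T[2,3])/d[2]
c=np.array([onz(x,y,12) for x,y in((465,100),(690,60),(735,288),(505,333))]);print(c.round(1));ctr=c.mean(0)
print('ctr',ctr,[np.linalg.norm(c[i]-c[i-1]).round(1) for i in range(4)])
x=(c[0]+c[1]-c[2]-c[3]);print('yaw x',np.degrees(np.arctan2(x[1],x[0])))
y=(c[0]+c[3]-c[1]-c[2]);print('yaw y',np.degrees(np.arctan2(-y[0],y[1])))
k=onz(712,217,189);print('knob',k,np.linalg.norm((k-ctr)[:2]))
print('hub',onz(605,178,148))
np.set_printoptions(linewidth=200,suppress=True)
print(B[218:238,222:262,2].round(0).astype(int))
print(r.snapshot('wrist')['T_tool_cam'])
yaw=np.arctan2(x[1],x[0])
# scene cloud points in stand frame
R=np.array([[np.cos(yaw),-np.sin(yaw)],[np.sin(yaw),np.cos(yaw)]])
for C,d in((A,a),(B,b)):
    P=C.reshape(-1,3);L=np.c_[(P[:,:2]-ctr[:2])@R,P[:,2]]
    m=(L[:,1]>27)&(L[:,1]<48)&(abs(L[:,0])<14)&(L[:,2]>110)&(L[:,2]<215)&(d['range_z'].ravel()>0)
    print(np.c_[np.nonzero(m)[0]%512,np.nonzero(m)[0]//512,L[m]].round(1))
E
```

```text
[[ 523.9 -195.1   12. ]
 [ 551.4 -337.5   12. ]
 [ 408.2 -365.7   12. ]
 [ 379.  -223.1   12. ]]
ctr [ 465.62872123 -280.3546464    12.        ] [np.float64(147.6), np.float64(145.0), np.float64(146.0), np.float64(145.6)]
yaw x 11.049107105647442
yaw y 11.267399163060624
knob [ 439.86202593 -336.87692246  189.        ] 62.11835700958038
hub [ 463.53207381 -280.76672046  148.        ]
[[  10   15   13   12    9   11   10    8   13   12   10   13   14   13   13    7   12    9   13   14   13   16   13   12  111  107  109  110  107  117  138  138  142  136  138  140  139  108  106
   108]
 [   9   10   11   11    8   12   10   14   12    9   10    9   14   12   10   10   15   12   12   10   10   14   16   13  107  105 1181  108  111  141  140  137  140  138  140  142  140  141  105
   105]
 [  -3   10   14   11   12   16   13   13   13   11   14   12   13    9   10   11   13   13   13   14   17    9   14  109  107  111  106  107  139  139  141  139  142  138  142  140  138  136  138
   109]
 [   3   15   13   10   12   10  179  182  181  180  185  180   10   13   11   15   13   15   13  
[... 4017 characters left out ...]
177.3]
 [235.  225.    1.3  45.8 180.6]
 [236.  225.    1.2  43.7 177.8]
 [237.  225.    0.9  41.6 176.8]
 [238.  225.    0.4  39.5 177.9]
 [239.  225.    0.1  37.3 176.6]
 [240.  225.   -0.3  35.2 177.3]
 [241.  225.   -0.7  33.1 176.6]
 [235.  226.   -0.5  46.2 177.3]
 [236.  226.   -1.   44.1 178.5]
 [237.  226.   -1.1  42.  174.6]
 [238.  226.   -1.7  39.8 177. ]
 [239.  226.   -2.   37.7 175.9]
 [240.  226.   -2.2  35.6 174.2]
 [241.  226.   -2.6  33.4 174.8]
 [235.  227.   -2.5  46.6 175. ]
 [236.  227.   -3.   44.5 177. ]
 [237.  227.   -3.4  42.3 176.8]
 [238.  227.   -3.5  40.2 173.8]
 [239.  227.   -4.1  38.1 176.4]
 [235.  228.   -4.9  46.9 179.2]
 [236.  228.   -4.9  44.8 174.2]]
```

Call:
{"fn": "send_rows", "kwargs": {"series": [{"dp": [0.05, -0.05, 0.03], "turn": 0.05}, {"dp": [0.09, -0.1, 0.06], "turn": 0.1}, {"dp": [0.13, -0.145, 0.08], "turn": 0.15}, {"dp": [0.17, -0.19, 0.08], "turn": 0.2}, {"dp": [0.2, -0.24, 0.08], "turn": 0.25}]}}

```text
t: 0.78
position: [355.9, 296.7, 287.5]
eef_rot: [0.001, 0.025, 1.0, 0.0]
ft_force: [0.7, -0.4, 0.1]
opening: 85.2
finger_force: 0.0
```

Call:
{"fn": "send_rows", "kwargs": {"series": [{"dp": [0.02, -0.055, 0], "turn": 0.05}, {"dp": [0.04, -0.11, 0], "turn": 0.1}, {"dp": [0.06, -0.17, 0], "turn": 0.15}, {"dp": [0.065, -0.23, 0], "turn": 0.2}, {"dp": [0.06, -0.28, 0], "turn": 0.25}]}}

```text
t: 1.4
position: [414.3, 15.2, 286.8]
eef_rot: [-0.0, -0.099, 0.995, -0.0]
ft_force: [0.5, -0.5, 0.1]
opening: 85.6
finger_force: 0.0
```

Call:
{"fn": "send_rows", "kwargs": {"series": [{"dp": [-0.01, -0.06, 0], "turn": 0}, {"dp": [-0.03, -0.12, 0], "turn": 0}, {"dp": [-0.055, -0.175, 0], "turn": 0}, {"dp": [-0.075, -0.23, -0.01], "turn": 0}, {"dp": [-0.09, -0.265, -0.03], "turn": 0}]}}

```text
t: 2.02
position: [323.2, -249.9, 257.4]
eef_rot: [0.001, -0.098, 0.995, -0.001]
ft_force: [-0.4, -0.7, -0.6]
opening: 85.7
finger_force: 0.0
```

Call:
{"fn": "send_rows", "kwargs": {"series": [{"dp": [0, 0, 0], "turn": 0}, {"dp": [0, 0, 0], "turn": 0}]}}

```text
t: 2.28
position: [324.8, -245.8, 257.0]
eef_rot: [0.0, -0.1, 0.995, 0.0]
ft_force: [1.2, -0.0, 0.1]
opening: 85.4
finger_force: 0.0
```

```bash
cat >> h.py <<'E'
from scipy.spatial.transform import Rotation as Ro
def wrist():
    d=snap('wrist'); q=np.array(d['s']['eef_rot']); T=np.eye(4); T[:3,:3]=Ro.from_quat(q[[1,2,3,0]]).as_matrix(); T[:3,3]=d['s']['position']
    d['extrinsics']=T@np.array(d['T_tool_cam']); np.save('last_wrist.npy',d,allow_pickle=True); return d
E
python3 - <<'E'
from h import *
d=wrist(); cv2.imwrite('pics/d.png',cv2.resize(d['pixels'][...,::-1],(800,600)))
E
```

```text
(no output)
```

View pics/d.png

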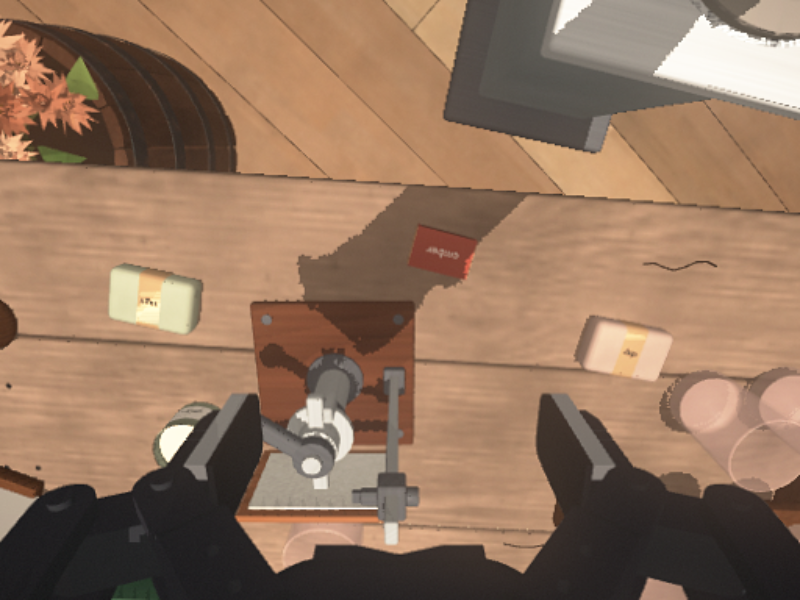

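The wrist view from the front shows the gauge bar at (393,450), the clamp at (393,495), and the pointer jutting left to about (353,495). Enlarging it.

```bash
python3 - <<'E'
from h import *
d=load('wrist'); np.set_printoptions(linewidth=220,suppress=True)
c=d['pixels'][265:350,165:278][...,::-1]; cv2.imwrite('pics/e.png',cv2.resize(c,None,fx=7,fy=7,interpolation=cv2.INTER_NEAREST))
W=cloud(d)
ctr=np.array([465,-280.5]);yaw=np.radians(11.1);R=np.array([[np.cos(yaw),-np.sin(yaw)],[np.sin(yaw),np.cos(yaw)]])
L=np.dstack([(W[...,:2]-ctr)@R,W[...,2]])
for i in range(3): print(L[308:328,220:262,i].round().astype(int))
E
```

```text
[[  40   39   40   40   40   39   40   40   40   41   41   40   40   40   39   40   39   40   41   40   40   39  -14  -14  -15  -14  -14  -14  -14  -15  -13  -13  -14  -15  -14  -15  -14  -13  -14  -13  127  128]
 [  40   39   40   40   40   40   40   40   40   40   40   40   40   40   40   40   40 -210   40   40   40   40  -14  -14  -14  -15  -14  -13  -14  -14  -14  -14  -14  -15  -14  -14  -14  -14  -15  -14  128  128]
 [  40   41   40   40   40   39   40   40   39   39   40   40   40   40   40   40   40   40   40   39   39   40  -13  -14  -13  -14  -13  -13  -14  -14  -13  -14  -15  -13  -14  -14  -15  -14  -14  -14  131  131]
 [  40   39   41   40   40   40   40   40   40   39   39   40   40   40 -210   40   40   39   40   40   40   39  -13  -14  -14  -14  -14  -15  -14  -14  -14  -14  -14  -14  -15  -13  -14  -14  -14  -14   -6   -6]
 [  38   40   40   40   41   40   40   40   39   39   40   -5   -6   -6   -5   -6   -6   -5   -6   -6   -5  -12  -12  -13  -14  -14  -14  -13  -13  -13  -13  -14  -13  -13  -13  -14  -13  -13  -13  -13   -6   -7]
 [  40   40   39   41   40   40   -
[... 8462 characters left out ...]
82 182 179 179]
 [137 137 137 137 137 137 137 136 138 137 137 137 137 137 137 137 138 137 138 137 137 136 183 183 182 181 191 193 193 193 193 192 193 193 192 182 182 182 182 181   1   1]
 [138 137 138 137 137 137 139 138 138 137 137 137 138 139 138 138 138 136 138 138 138 138 180 181 182 182 192 194 194 194 194 194 194 193 193 183 182 182 182 181   0   0]
 [138 138 138 139 137 138 139 139 138 139 423 140 138 138 139 138 139 139 139 138 138 138 182 181 182 182 194 195 194 195 195 195 194 195 195 182 183 182 182 181  -1   1]
 [140 141 141 139 140 141 140 139 140 140 140 140 139 139 140 140 140 140 140 140 139 140 181 182 183 182 195 196 197 197 196 196 197 196 196 182 183 182 182 183   0  -2]]
```

View pics/e.png

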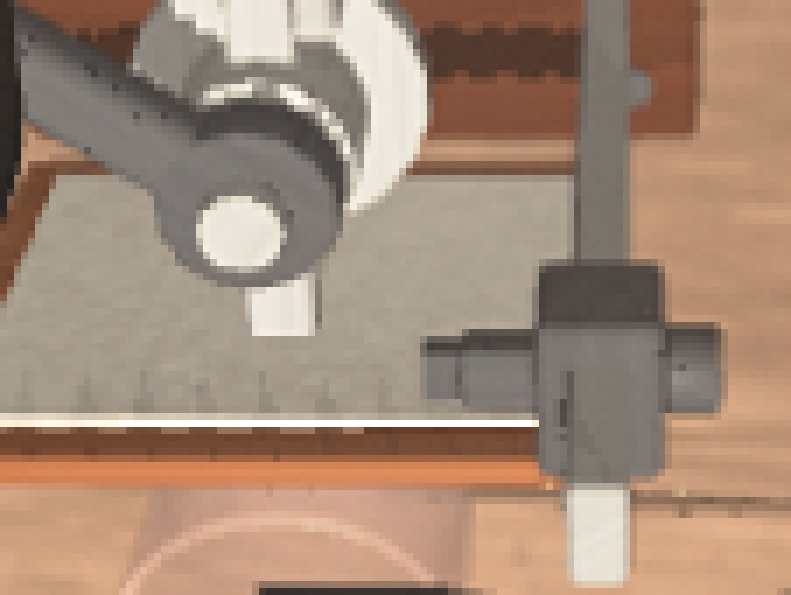

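The crop shows the pointer bar at crop pixels (425–540, 330–410), with its narrower tip section on the left. Depth puts the tip section at z 172.5–176 and the base section at 171.7–177.4, so the mark is near z 174.3. The flange is now at 105, so the raise is about 69 mm.

Call:
{"fn": "send_rows", "kwargs": {"series": [{"dp": [0.025, -0.02, 0], "turn": 0.18}, {"dp": [0.05, -0.04, 0], "turn": 0.36}, {"dp": [0.08, -0.06, 0], "turn": 0.54}, {"dp": [0.1, -0.08, 0], "turn": 0.72}, {"dp": [0.115, -0.09, 0], "turn": 0.9}]}}

```text
t: 2.95
position: [419.1, -317.0, 247.4]
eef_rot: [-0.02, -0.409, 0.912, 0.004]
ft_force: [0.8, 1.0, 0.7]
opening: 85.3
finger_force: 0.0
```

Call:
{"fn": "send_rows", "kwargs": {"series": [{"dp": [0, 0, 0], "turn": 0}, {"dp": [0, 0, 0], "turn": 0}, {"dp": [0, 0, 0], "turn": 0}]}}

```text
t: 3.32
position: [416.7, -318.8, 248.2]
eef_rot: [-0.021, -0.406, 0.914, 0.003]
ft_force: [0.9, -0.4, -0.6]
opening: 85.5
finger_force: 0.0
```

```bash
python3 - <<'E'
from h import *
d=wrist(); s=d['s'];print(s['position'],s['eef_rot'],s['joints'])
cv2.imwrite('pics/f.png',cv2.resize(d['pixels'][...,::-1],(800,600)))
W=cloud(d);m=(W[...,2]>181)&(W[...,2]<196)&(abs(W[...,0]-440)<22)&(abs(W[...,1]+336)<22)
print(m.sum(),W[m].mean(0),np.percentile(W[m],[2,98],axis=0))
E
```

```text
[ 416.71274846 -318.76301081  248.21531272] [-0.02084585 -0.40601396  0.91362261  0.00343999] [ 4.90435063e-01  2.60739916e-01  1.36768324e-01  1.48156619e+00
 -2.67687656e-03  1.42862362e+00  3.03069595e+00]
653 [ 438.68296629 -337.02020994  187.08473624] [[ 428.90268694 -346.93784058  182.47451357]
 [ 449.36512859 -326.62195267  188.95100179]]
```

View pics/f.png

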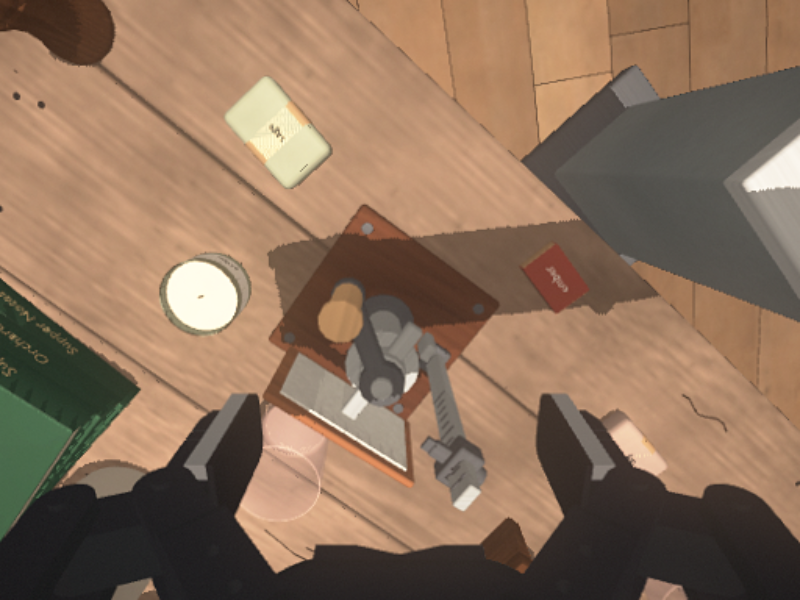

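The knob top is at (341,322), with the soap and candle clear of it. Joint 7 stopped at its limit, so I'll use the same grasp half a turn the other way.

Call:
{"fn": "send_rows", "kwargs": {"series": [{"dp": [0, 0, 0], "turn": -0.18}, {"dp": [0, 0, 0], "turn": -0.36}, {"dp": [0, 0, 0], "turn": -0.54}, {"dp": [0, 0, 0], "turn": -0.72}, {"dp": [0, 0, 0], "turn": -0.9}]}}

```text
t: 4.0
position: [417.2, -318.3, 248.2]
eef_rot: [-0.017, 0.034, 0.999, 0.012]
ft_force: [0.6, 0.1, -0.4]
opening: 85.2
finger_force: 0.0
```

Call:
{"fn": "send_rows", "kwargs": {"series": [{"dp": [0, 0, 0], "turn": -0.18}, {"dp": [0, 0, 0], "turn": -0.36}, {"dp": [0, 0, 0], "turn": -0.54}, {"dp": [0, 0, 0], "turn": -0.72}, {"dp": [0, 0, 0], "turn": -0.9}]}}

```text
t: 4.62
position: [417.2, -318.4, 248.2]
eef_rot: [-0.009, 0.465, 0.885, 0.018]
ft_force: [0.3, 0.5, 0.5]
opening: 85.7
finger_force: 0.0
```

Call:
{"fn": "send_rows", "kwargs": {"series": [{"dp": [0, 0, 0], "turn": -0.18}, {"dp": [0, 0, 0], "turn": -0.36}, {"dp": [0, 0, 0], "turn": -0.54}, {"dp": [0, 0, 0], "turn": -0.72}, {"dp": [0, 0, 0], "turn": -0.9}]}}

```text
t: 5.25
position: [417.2, -318.3, 248.3]
eef_rot: [-0.0, 0.804, 0.594, 0.021]
ft_force: [0.2, 0.7, -0.9]
opening: 85.4
finger_force: 0.0
```

Call:
{"fn": "send_rows", "kwargs": {"series": [{"dp": [0, 0, 0], "turn": -0.18}, {"dp": [0, 0, 0], "turn": -0.36}, {"dp": [0, 0, 0], "turn": -0.44}, {"dp": [0, 0, 0], "turn": -0.44}]}}

```text
t: 5.75
position: [417.3, -318.2, 248.2]
eef_rot: [0.004, 0.913, 0.408, 0.021]
ft_force: [-0.1, -0.2, 0.5]
opening: 85.4
finger_force: 0.0
```

Call:
{"fn": "send_rows", "kwargs": {"series": [{"dp": [0.022, -0.019, 0], "turn": 0.15}, {"dp": [0.022, -0.019, -0.015], "turn": 0.2}, {"dp": [0.022, -0.019, -0.045], "turn": 0.2}, {"dp": [0.022, -0.019, -0.07], "turn": 0.2}, {"dp": [0.022, -0.019, -0.085], "turn": 0.2}]}}

```text
t: 6.38
position: [438.7, -337.2, 161.6]
eef_rot: [0.001, 0.868, 0.497, 0.02]
ft_force: [-0.3, 0.6, 0.4]
opening: 85.4
finger_force: 0.0
```

Call:
{"fn": "send_rows", "kwargs": {"series": [{"dp": [0, 0, 0], "turn": 0}, {"dp": [0, 0, 0], "turn": 0}]}}

```text
t: 6.62
position: [439.8, -338.4, 163.9]
eef_rot: [0.003, 0.868, 0.497, 0.021]
ft_force: [0.1, 0.4, 1.4]
opening: 85.9
finger_force: 0.0
```

```bash
python3 - <<'E'
from h import *
a=snap('scene');cv2.imwrite('pics/g.png',cv2.resize(a['pixels'][140:290,210:410][...,::-1],(800,600)))
print(r.sense()['joints'])
E
```

```text
[ 0.24733368  0.35865668  0.5367842   1.60820957 -0.23442394  1.21227083
  0.30405253]
```

View pics/g.png

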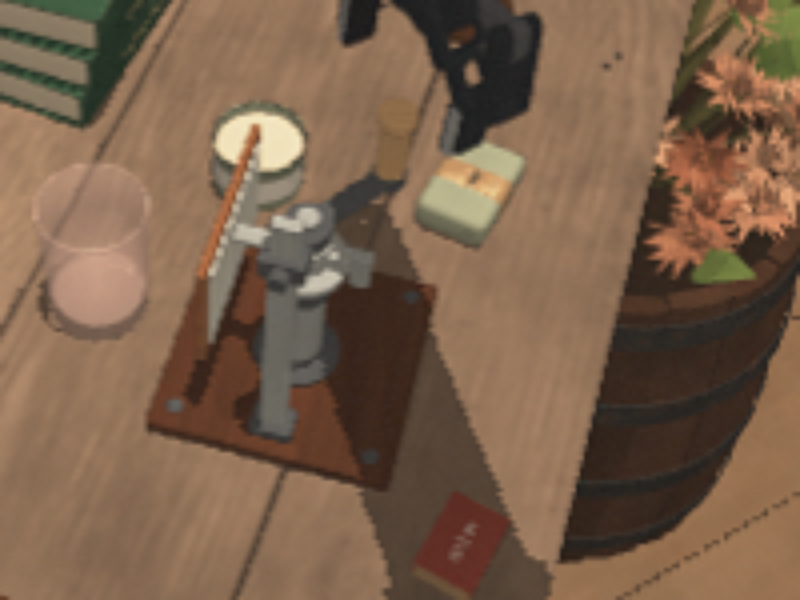

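The scene crop shows the knob at (396,140) and finger tips near (460,135) and (350,35), so the jaw centre looks offset. Checking by projection.

```bash
python3 - <<'E'
from h import *
d=load('scene');T=np.linalg.inv(d['extrinsics'])
s=d['s'];print(s['position'],s['eef_rot'])
q=np.array(s['eef_rot']);R=Ro.from_quat(q[[1,2,3,0]]).as_matrix();p=np.array(s['position'])
def pr(P): return cv2.projectPoints(np.array(P,float).reshape(-1,1,3),cv2.Rodrigues(T[:3,:3])[0],T[:3,3],np.array(d['mtx']),np.array(d['dist']))[0].reshape(-1,2)
P=[p,p+R@[0,43,1],p+R@[0,-43,1],(439,-337,189),(439,-337,139)]
print((pr(P)-[210,140])*4)
C=cloud(d)
for u,v in((460,140),(358,35),(396,108),(393,150)): print(C[140+v//4,210+u//4].round(1))
E
```

```text
[ 439.7612226  -338.40004547  163.88402571] [0.00290332 0.86776575 0.49651582 0.02112383]
[[391.66128404 134.59270998]
 [347.48859803  86.59046791]
 [437.79045502 187.70430617]
 [396.54250846 105.99002624]
 [387.51962851 165.80560456]]
[ 393.5 -306.2  216. ]
[ 474.9 -358.6  209.7]
[ 438.7 -335.8  188.7]
[ 435.4 -328.9  164.4]
```

```bash
python3 - <<'E'
from h import *
for i in range(3):
    d=snap('scene');C=cloud(d)
    m=(d['pixels'].max(2)<60);m[:140]=0;m[195:]=0;m[:,:280]=0;m[:,350:]=0
    Z=C[m];print(d['s']['t'],d['s']['position'],Z[(Z[:,2]>100)&(Z[:,2]<400)][:,2].min())
cv2.imwrite('pics/h.png',cv2.resize(d['pixels'][90:290,210:410][...,::-1],(600,600)))
w=wrist();W=cloud(w);m=(W[...,2]>150)&(W[...,2]<300)&(abs(W[...,0]-440)<22)&(abs(W[...,1]+336)<22);print(m.sum(),np.percentile(W[m],[2,50,98],axis=0))
E
```

```text
6.675 [ 439.8017444  -338.53273103  164.03640345] 131.18493316646823
6.725 [ 439.80034484 -338.51636327  164.02043439] 132.3402663074054
6.775 [ 439.68296024 -338.43336251  163.87452021] 132.1323950422593
7297 [[ 424.73384042 -343.71892631  160.07641851]
 [ 440.79193384 -331.25512331  266.55098151]
 [ 460.26475406 -314.55260239  277.58976486]]
```

View pics/h.png

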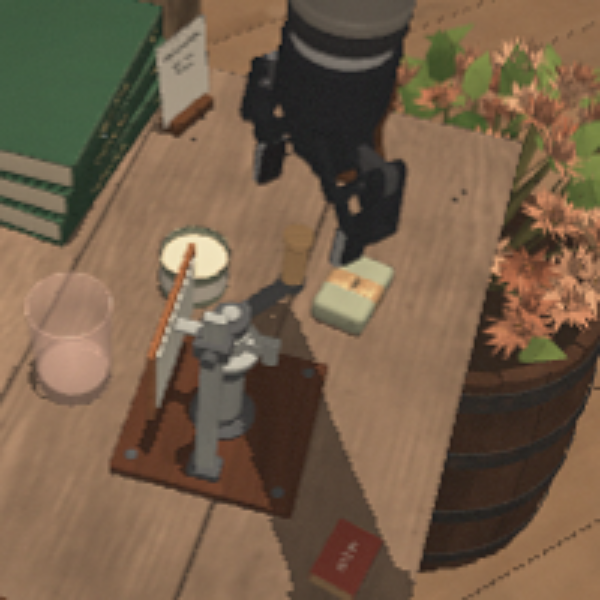

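The fingers are still above the knob: jaws at (265,170) and (345,250), knob top at (297,235). That doesn't fit the reported TCP, so I'll measure the fingertips in the wrist depth and where the knob appears now.

```bash
python3 - <<'E'
from h import *
w=load('wrist');W=cloud(w);s=w['s'];q=np.array(s['eef_rot']);R=Ro.from_quat(q[[1,2,3,0]]).as_matrix();p=np.array(s['position'])
L=(W-p)@R
for u,v in((245,400),(200,465),(250,420),(550,400),(600,460)):
    print('tool',u,v,L[int(v*.64),int(u*.64)].round(1))
hsv=cv2.cvtColor(w['pixels'],cv2.COLOR_RGB2HSV)
# knob candidates: z between 170 and 200 ; forearm/else
m=(W[...,2]>140)&(W[...,2]<230)&(np.hypot(W[...,0]-440,W[...,1]+336)<60)
ys,xs=np.nonzero(m);print(m.sum(),xs.min(),xs.max(),ys.min(),ys.max(),np.percentile(W[m],[2,50,98],axis=0).round(1))
print(s['joints'])
cv2.imwrite('pics/i.png',w['pixels'][...,::-1])
E
```

```text
tool 245 400 [ 11.1 -43.7 -44.7]
tool 200 465 [ 11.3 -44.6 -74.4]
tool 250 420 [  5.3 -42.3 -45.2]
tool 550 400 [ 10.7  44.  -44.2]
tool 600 460 [ 10.5  47.7 -71.5]
6033 108 400 126 329 [[ 394.3 -368.2  143. ]
 [ 441.7 -331.3  210.2]
 [ 488.4 -284.5  229.3]]
[ 0.24764628  0.35878807  0.53639501  1.60884304 -0.23444447  1.21215474
  0.30398141]
```

View pics/i.png

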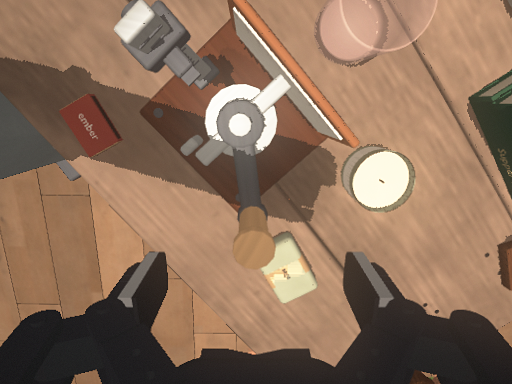

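Both the scene and wrist cameras put the real fingertips about 45 mm short of the reported TCP. The wrist-camera knob height agrees with the top camera, so the reported tool length is too long. The open tips are at z≈210, and I'll descend about 48 mm more, guided by the pictures.

Call:
{"fn": "send_rows", "kwargs": {"series": [{"dp": [0.001, 0.001, -0.015], "turn": 0}, {"dp": [0.001, 0.001, -0.03], "turn": 0}, {"dp": [0.001, 0.001, -0.04], "turn": 0}, {"dp": [0.001, 0.001, -0.046], "turn": 0}, {"dp": [0.001, 0.001, -0.046], "turn": 0}]}}

```text
t: 7.5
position: [439.8, -336.6, 116.1]
eef_rot: [0.001, 0.868, 0.496, 0.02]
ft_force: [-0.7, 0.1, 0.5]
opening: 85.7
finger_force: 0.0
```

```bash
python3 - <<'E'
from h import *
print(r.tip_reach)
d=snap('scene');w=wrist();print(w['s']['position'])
im=np.concatenate([cv2.resize(d['pixels'][120:270,220:370],(400,400)),cv2.resize(w['pixels'][84:384,106:406],(400,400))],1)
cv2.imwrite('pics/j.png',im[...,::-1])
E
```

```text
14.0
[ 440.0727113  -336.9673155   116.67065495]
```

View pics/j.png

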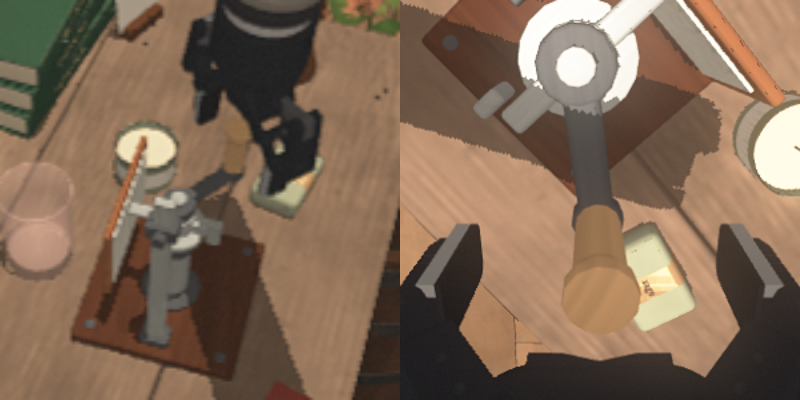

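The fingers now straddle the knob (right half: knob at (600,290), pads at (445,260) and (760,260)). Closing.

Call:
{"fn": "send_rows", "kwargs": {"series": [{"dp": [0, 0, 0], "turn": 0}, {"dp": [0, 0, 0], "turn": 0}, {"dp": [0, 0, 0], "turn": 0}, {"dp": [0, 0, 0], "turn": 0}, {"dp": [0, 0, 0], "turn": 0}], "claw": 1, "grip_force": 70}}

```text
t: 8.22
position: [440.1, -336.9, 117.0]
eef_rot: [0.002, 0.868, 0.496, 0.021]
ft_force: [0.7, -0.1, 1.3]
opening: 17.7
finger_force: 65.9
```

Call:
{"fn": "send_rows", "kwargs": {"series": [{"dp": [0, 0, 0], "turn": 0}, {"dp": [0, 0, 0], "turn": 0}, {"dp": [0, 0, 0], "turn": 0}]}}

```text
t: 8.6
position: [440.1, -336.9, 116.9]
eef_rot: [0.002, 0.868, 0.496, 0.021]
ft_force: [-0.3, 0.0, 2.7]
opening: 17.7
finger_force: 66.0
```

```bash
python3 - <<'E'
from h import *
w=wrist();s=w['s'];W=cloud(w);q=np.array(s['eef_rot']);R=Ro.from_quat(q[[1,2,3,0]]).as_matrix();p=np.array(s['position'])
L=(W-p)@R; print({k:np.round(s[k],2) for k in('position','ft_force','opening','finger_force','wrist_torque')})
m=(abs(L[...,1])<45)&(abs(L[...,1])>9)&(L[...,2]<40)&(L[...,2]>-120)&(abs(L[...,0])<14)
print(np.percentile(L[m],[1,50,99],axis=0).round(1))
E
```

```text
{'position': array([ 440.09, -336.9 ,  116.94]), 'ft_force': array([-0.27,  0.04,  2.71]), 'opening': np.float64(17.67), 'finger_force': np.float64(65.97), 'wrist_torque': array([0.28, 0.49, 0.02])}
[[ -10.7  -44.5 -105.5]
 [   8.9   -9.1  -80.3]
 [  13.5   44.5  -31.4]]
```

Grip holds at 17.7 mm on the 18 mm knob. Raising most of the way, then measuring.

Call:
{"fn": "send_rows", "kwargs": {"series": [{"dp": [0, 0, 0.006], "turn": 0}, {"dp": [0, 0, 0.016], "turn": 0}, {"dp": [0, 0, 0.03], "turn": 0}, {"dp": [0, 0, 0.045], "turn": 0}, {"dp": [0, 0, 0.06], "turn": 0}]}}

```text
t: 9.28
position: [439.6, -336.5, 177.7]
eef_rot: [0.001, 0.868, 0.496, 0.021]
ft_force: [0.8, -1.4, -5.9]
opening: 17.9
finger_force: 67.1
```

Call:
{"fn": "send_rows", "kwargs": {"series": [{"dp": [0, 0, 0.006], "turn": 0}, {"dp": [0, 0, 0.009], "turn": 0}, {"dp": [0, 0, 0.009], "turn": 0}, {"dp": [0, 0, 0.009], "turn": 0}]}}

```text
t: 9.78
position: [440.0, -336.8, 185.5]
eef_rot: [0.002, 0.868, 0.496, 0.021]
ft_force: [0.9, 0.0, -4.0]
opening: 17.5
finger_force: 67.6
```

```bash
cat > m.py <<'E'
from h import *
ctr=np.array([465,-280.5]);yaw=np.radians(11.1);Rz=np.array([[np.cos(yaw),-np.sin(yaw)],[np.sin(yaw),np.cos(yaw)]])
s=r.sense();print({k:np.round(s[k],3) for k in('t','position','eef_rot','ft_force','opening','finger_force')})
for n in('wrist','scene','top'):
    d=wrist() if n=='wrist' else snap(n)
    C=cloud(d);L=np.dstack([(C[...,:2]-ctr)@Rz,C[...,2]]);ok=d['range_z']>0
    rad=np.hypot(L[...,0],L[...,1])
    f=ok&(rad>19)&(rad<24)&(L[...,1]>5)&(L[...,2]>100)&(L[...,2]<192)
    h,e=np.histogram(L[f][:,2],np.arange(100,192,2)); i=h.argmax() if h.sum() else 0
    g=f&(abs(L[...,2]-e[i]-1)<4)
    pt=ok&(L[...,1]>39)&(L[...,1]<46)&(abs(L[...,0])<3)&(L[...,2]>165)&(L[...,2]<190)
    tp=ok&(L[...,1]>32)&(L[...,1]<37)&(abs(L[...,0])<3)&(L[...,2]>165)&(L[...,2]<190)
    md=lambda m:(m.sum(),np.round(np.median(L[m][:,2]),2) if m.sum() else None)
    print(n,'flange top',md(g),'pointer base',md(pt),'pointer tip top',md(tp))
E
python3 m.py
```

```text
{'t': np.float64(9.775), 'position': array([ 439.964, -336.764,  185.478]), 'eef_rot': array([0.002, 0.868, 0.496, 0.021]), 'ft_force': array([ 0.864,  0.032, -3.999]), 'opening': np.float64(17.478), 'finger_force': np.float64(67.628)}
wrist flange top (np.int64(886), np.float64(176.03)) pointer base (np.int64(150), np.float64(177.15)) pointer tip top (np.int64(108), np.float64(175.55))
scene flange top (np.int64(57), np.float64(176.35)) pointer base (np.int64(0), None) pointer tip top (np.int64(0), None)
top flange top (np.int64(55), np.float64(175.93)) pointer base (np.int64(10), np.float64(176.94)) pointer tip top (np.int64(6), np.float64(174.72))
```

Flange mid-plane is about 173.1 against the mark at about 174.3. I'll add 1 mm, hold, then swing.

Call:
{"fn": "send_rows", "kwargs": {"series": [{"dp": [0, 0, 0.001], "turn": 0}, {"dp": [0, 0, 0.001], "turn": 0}, {"dp": [0, 0, 0.001], "turn": 0}, {"dp": [0, 0, 0.001], "turn": 0}, {"dp": [0, 0, 0.001], "turn": 0}]}}

```text
t: 10.55
position: [440.0, -336.7, 186.6]
eef_rot: [0.002, 0.868, 0.496, 0.021]
ft_force: [0.3, -1.3, -5.8]
opening: 17.7
finger_force: 67.6
```

Call:
{"fn": "send_rows", "kwargs": {"series": [{"dp": [-0.0055, 0.0027, 0], "turn": -0.1}, {"dp": [-0.0108, 0.0059, 0], "turn": -0.2}, {"dp": [-0.0156, 0.0096, 0], "turn": -0.3}, {"dp": [-0.0201, 0.0138, 0], "turn": -0.4}, {"dp": [-0.0201, 0.0138, 0], "turn": -0.4}]}}

```text
t: 11.18
position: [419.6, -322.8, 186.9]
eef_rot: [0.006, 0.949, 0.314, 0.02]
ft_force: [-0.7, -1.3, -5.3]
opening: 17.5
finger_force: 67.6
```

```bash
python3 m.py
```

```text
{'t': np.float64(11.175), 'position': array([ 419.58 , -322.824,  186.872]), 'eef_rot': array([0.006, 0.949, 0.314, 0.02 ]), 'ft_force': array([-0.715, -1.302, -5.25 ]), 'opening': np.float64(17.527), 'finger_force': np.float64(67.628)}
wrist flange top (np.int64(841), np.float64(177.4)) pointer base (np.int64(142), np.float64(176.92)) pointer tip top (np.int64(103), np.float64(175.42))
scene flange top (np.int64(49), np.float64(177.33)) pointer base (np.int64(0), None) pointer tip top (np.int64(0), None)
top flange top (np.int64(53), np.float64(177.89)) pointer base (np.int64(9), np.float64(177.07)) pointer tip top (np.int64(7), np.float64(176.81))
```

Call:
{"fn": "send_rows", "kwargs": {"series": [{"dp": [-0.004, 0.0046, 0], "turn": -0.1}, {"dp": [-0.0074, 0.0095, 0], "turn": -0.2}, {"dp": [-0.0103, 0.0148, 0], "turn": -0.3}, {"dp": [-0.0128, 0.0203, 0], "turn": -0.4}, {"dp": [-0.0146, 0.0261, 0], "turn": -0.5}]}}

```text
t: 11.95
position: [404.3, -296.8, 186.6]
eef_rot: [0.01, 0.997, 0.068, 0.017]
ft_force: [-2.4, 1.3, -4.1]
opening: 17.7
finger_force: 67.6
```

Call:
{"fn": "send_rows", "kwargs": {"series": [{"dp": [-0.0007, 0.0029, 0], "turn": -0.05}, {"dp": [-0.0007, 0.0029, 0], "turn": -0.05}, {"dp": [-0.0007, 0.0029, 0], "turn": -0.05}]}}

```text
t: 12.32
position: [403.6, -293.7, 186.4]
eef_rot: [0.01, 0.999, 0.045, 0.017]
ft_force: [-5.0, 0.6, -3.9]
opening: 17.5
finger_force: 67.4
```

```bash
cat >> m.py <<'E'
d=load('wrist');C=cloud(d);L=np.dstack([(C[...,:2]-ctr)@Rz,C[...,2]]);rad=np.hypot(L[...,0],L[...,1])
m=(rad>22)&(rad<42)&(L[...,2]>202)&(L[...,2]<212);print('lever arm',m.sum(),'angle from front (deg, + = still open)',np.degrees(np.median(np.arctan2(-L[m][:,1],-L[m][:,0]))) if m.sum() else '')
p=np.array(s['position'])[:2];q=(p-ctr)@Rz;print('tcp in stand',q,np.hypot(*q),'torque',s['wrist_torque'])
E
python3 m.py
```

```text
{'t': np.float64(12.325), 'position': array([ 403.573, -293.718,  186.378]), 'eef_rot': array([0.01 , 0.999, 0.045, 0.017]), 'ft_force': array([-4.968,  0.615, -3.928]), 'opening': np.float64(17.519), 'finger_force': np.float64(67.371)}
wrist flange top (np.int64(684), np.float64(176.88)) pointer base (np.int64(130), np.float64(177.06)) pointer tip top (np.int64(97), np.float64(175.45))
scene flange top (np.int64(48), np.float64(176.79)) pointer base (np.int64(0), None) pointer tip top (np.int64(0), None)
top flange top (np.int64(21), np.float64(177.29)) pointer base (np.int64(9), np.float64(176.21)) pointer tip top (np.int64(5), np.float64(174.89))
lever arm 1715 angle from front (deg, + = still open) -3.51696749580646
tcp in stand [-62.82283807  -1.14424182] 62.83325768997453 torque [0.63534216 0.94377579 0.06954363]
```

Call:
{"fn": "send_rows", "kwargs": {"series": [{"dp": [-0.001, 0.0025, 0], "turn": -0.05}, {"dp": [-0.001, 0.0025, 0], "turn": -0.05}, {"dp": [-0.001, 0.0025, 0], "turn": -0.05}]}}

```text
t: 12.85
position: [403.6, -293.3, 187.0]
eef_rot: [0.013, 1.0, 0.02, 0.017]
ft_force: [-2.6, -4.3, -5.4]
opening: 17.4
finger_force: 69.6
```

Call:
{"fn": "send_rows", "kwargs": {"series": [{"dp": [-0.001, 0.0025, 0], "turn": -0.03}, {"dp": [-0.001, 0.0025, 0], "turn": -0.03}, {"dp": [-0.001, 0.0025, 0], "turn": -0.03}]}}

```text
t: 13.22
position: [404.3, -293.5, 188.3]
eef_rot: [0.016, 1.0, 0.004, 0.02]
ft_force: [-0.6, -8.0, -5.8]
opening: 17.4
finger_force: 71.4
```

```bash
python3 m.py
```

```text
{'t': np.float64(13.225), 'position': array([ 404.304, -293.481,  188.331]), 'eef_rot': array([0.016, 1.   , 0.004, 0.02 ]), 'ft_force': array([-0.555, -8.028, -5.819]), 'opening': np.float64(17.401), 'finger_force': np.float64(71.44)}
wrist flange top (np.int64(618), np.float64(178.8)) pointer base (np.int64(123), np.float64(177.12)) pointer tip top (np.int64(93), np.float64(175.56))
scene flange top (np.int64(45), np.float64(178.8)) pointer base (np.int64(0), None) pointer tip top (np.int64(0), None)
top flange top (np.int64(4), np.float64(181.24)) pointer base (np.int64(7), np.float64(176.76)) pointer tip top (np.int64(1), np.float64(176.88))
lever arm 1753 angle from front (deg, + = still open) -3.9733843979176506
tcp in stand [-62.06014063  -1.05278888] 62.06906975063677 torque [-0.63019275  0.19987947  0.14851074]
```

The lever is on its stop: position is steady while the push reached 8 N. The leg crept up about 1.5 mm, so I'll trim it.

Call:
{"fn": "send_rows", "kwargs": {"series": [{"dp": [0, 0, -0.0015], "turn": 0}, {"dp": [0, 0, -0.0015], "turn": 0}, {"dp": [0, 0, -0.0015], "turn": 0}, {"dp": [0, 0, -0.0015], "turn": 0}]}}

```text
t: 13.88
position: [404.3, -293.5, 186.8]
eef_rot: [0.016, 1.0, 0.004, 0.02]
ft_force: [-0.2, -8.1, -5.9]
opening: 17.3
finger_force: 71.4
```

```bash
python3 m.py
```

```text
{'t': np.float64(13.875), 'position': array([ 404.284, -293.454,  186.823]), 'eef_rot': array([0.016, 1.   , 0.004, 0.02 ]), 'ft_force': array([-0.226, -8.084, -5.924]), 'opening': np.float64(17.339), 'finger_force': np.float64(71.402)}
wrist flange top (np.int64(610), np.float64(177.32)) pointer base (np.int64(129), np.float64(177.03)) pointer tip top (np.int64(94), np.float64(175.61))
scene flange top (np.int64(53), np.float64(177.51)) pointer base (np.int64(0), None) pointer tip top (np.int64(0), None)
top flange top (np.int64(4), np.float64(178.9)) pointer base (np.int64(7), np.float64(177.03)) pointer tip top (np.int64(1), np.float64(177.92))
lever arm 1725 angle from front (deg, + = still open) -3.8413284501751837
tcp in stand [-62.07406714  -1.02270874] 62.08249145004546 torque [-0.56879068  0.20048848  0.13651861]
```

Flange mid-plane is about 174.4, level with the mark. The lever is on its stop and the grip is steady.

```bash
python3 -c "
from station import r
print(r.hand_in())"
```

```text
the job is handed in; nothing more can be done
None
```

I handed the job in with the flange level with the pointer tip (both about 174 mm high by the cameras), the lever pressed closed against its stop, and the gripper still holding the knob at about 71 N; no verdict came back.

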